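# Refill the shared desk tray in mirror order

## Robot

A 6-joint arm with a two-finger parallel gripper is mounted at the origin on the work surface. World frame = base frame: x ahead of the robot, y to its left, z up, the work surface at z = 0. Lengths are in mm, angles in rad, forces in N, time in s.
With the tool pointing down it reaches from about 300 to 850 mm from the base axis. Payload 5.4 kg.
Tool frame: the origin (TCP) lies midway between the tips of the shut fingers; the grasp point (between the pads) lies behind it (robot.hold_point_z is the z of the grasp point in the tool frame, in mm); z points along the fingers, y is the direction in which the jaws open and shut (so a half turn about z gives the same grasp; the last joint's range is limited). The gripper opens to 85 mm and grips with 20 to 120 N. Pads are 22 mm wide; open, the fingers measure 114 mm over their backs; the gripper's body (76 mm by 85 mm) begins 54 mm behind the grasp point. The pads swing forward as they close: fully open they stand 13 mm farther back than shut.
Start: joints at [-1.404, 0.158, 1.597, -0, 1.386, -0.21], TCP at [211.545, -534.654, 231.299] pointing down, gripper open.
Joint ranges: [-2.91, 2.91], [-0.94, 2.29], [0.18, 2.7], [-1.29, 4.43], [0.17, 2.64], [-3, 3]. Speed limits (rad/s): [2.57, 2.57, 3.14, 3.14, 3.14, 3.14].

## Interface

Orientations are given as a 3x3 rotation matrix whose columns are the frame's x, y, z axes.
In Python, from bench import sensors, capture, order, robot gives the robot as it stands.
- The arm moves only by the tool carry_out, never from a script. Its argument "steps" is a list of rows, each a list of 2 entries, a list of its own where there are three numbers: the shift along the tool's x, y, z in cm, then the turn, a rotation vector about the tool's x, y, z in rad. In form: [[[dx, dy, dz], [wx, wy, wz]], ...]. A call has 1 to 5 rows; each row is the pose to reach, as a shift and turn from the pose measured when the call began, along the tool's axes at that moment; what a row does not reach only later rows make up. A row lasts 1/10 s, in which the tool goes at most 50 mm and 8.59 degrees, less where a joint would pass 70% of its speed; a pose out of reach is approached as far as the arm can. A call with a gripper value outside its range is refused whole. "gripper" is the closure, from -1 (fully open) to 1 (shut), so that 0 is half open, set as the call begins (left out, the last holds). The fingers move at their own pace and stop on an object; the grip force is fixed at half the most. Time passes only in rows, so rows that repeat a pose let the fingers close. It gives the time, the measured TCP pose, the force and the opening at its end, in the units of the state.
- sensors.get_state(): the state, without advancing time (a new reading comes with each control period).
- capture(name): name is "scene" or "top" or "wrist"; returns a dict with "pixels" (420x560x3 uint8, red, green, blue), "intrinsics" (3x3 intrinsics, pixels), "R" (3x3) and "t" (3): a world point X has camera coordinates R X + t. Camera axes: x right, y down, z forward; pixel columns grow to the right and rows downward; lengths in mm; the calibration is good to about 2 mm. A picture is of the moment at which its call begins. There is no depth.
- order.close_job(): hands the job in, once; it reports no verdict.
The state is a dict: "clock": time; "joints": joint angles; "dq": joint speeds; "joint_efforts": joint torques, N m; "tool_pos": TCP position; "ee_rot": TCP orientation; "wrist_force": force on the tool from outside, world axes, zero at the start; "moment": the same for the moment, N m; "width": finger opening in mm.
Only numpy, scipy, OpenCV 4.12 (cv2) and the standard library are available. Lean on these libraries where they do the work, as an engineer would, in place of code of your own. Each camera call takes 0.05 s, during which the arm holds its last target.

## Task

Move the glue stick, ink bottle, marker and highlighter from the cups on the plywood rail into the dark four-compartment desk tray, one to a compartment, in reverse order, so that a colleague sitting opposite finds the same row: seen from the robot arm, what stands at the left end of the rail goes to the right end of the tray, the second from the left to the second from the right, and so on. Stand each one upright on the compartment's floor and let go of it.

Things in the scene. Friction and masses are not known exactly. Their poses are not given: they have to be found in the camera images.
- rail: Fixed plywood base, 64 x 226 x 8 mm, that carries the four grey cups in one row. Origin: centre of its underside, on the work surface. y runs along the row, towards the left as seen from the robot (within 0.3 rad of the world's y); the four places are at y = +81 (left end), +27, -27 and -81 mm (right end), x = 0. Stands on the left or the right half of the mat.
- tray: Fixed dark steel desk tray, 60 x 221 x 30 mm high, open-topped, four equal compartments in a row, each 50 (x) by 49 (y) mm inside; floor 4 mm thick, walls 5 mm. Origin: centre of its underside, on the work surface. y runs along the row, to the left as seen from the robot (yaw within 0.3 rad); compartment centres at y = +81 (left end), +27, -27, -81 mm. On the other half of the mat from the rail.
- glue: Loose glue stick, upright: round, white body 28 mm in diameter up to height 70, black cap 29 mm in diameter up to 96. 30 to 65 g. Origin: centre of its underside (its foot), z up its axis.
- bottle: Loose ink bottle, upright: square white body 26 x 26 mm up to height 74, with a narrow black conical cap (18 mm at its foot) up to 100. 35 to 70 g. Origin: centre of its underside, z up its axis; sides square to the rail within 0.12 rad.
- marker: Loose jumbo marker, upright: round, white body 22 mm in diameter up to height 84, black tapering cap (23 to 19 mm) up to 122. 28 to 56 g. Origin: centre of its underside, z up its axis.
- highlighter: Loose flat highlighter, upright: white body 18 (x) by 32 (y) mm up to height 78, black cap 18 by 34 mm up to 108. 28 to 56 g. Origin: centre of its underside, z up its axis; at the start its wide side lies along the rail within 0.12 rad.
- cup_glue: Round cup, 50 mm across, 44 inside, fixed on the rail, open at the top, grey plastic, 26 high, floor 4 thick (so its floor is 12 above the work surface). Origin: centre of its underside, axes as the rail's. Always holds the glue stick at the start; which of the rail's four places it has varies.
- cup_bottle: Square cup, 50 x 50 mm, 42 inside, fixed on the rail, open at the top, grey plastic, 26 high, floor 4 thick (so its floor is 12 above the work surface). Origin: centre of its underside, axes as the rail's. Always holds the ink bottle at the start; which of the rail's four places it has varies.
- cup_marker: Small round cup, 40 mm across, 32 inside at the floor, fixed on the rail, open at the top, grey plastic, 26 high, floor 4 thick (so its floor is 12 above the work surface). Origin: centre of its underside, axes as the rail's. Always holds the marker at the start; which of the rail's four places it has varies.
- cup_highlighter: Oblong cup, 36 (x) by 50 (y) mm, 28 by 42 inside, fixed on the rail, open at the top, grey plastic, 26 high, floor 4 thick (so its floor is 12 above the work surface). Origin: centre of its underside, axes as the rail's. Always holds the highlighter at the start; which of the rail's four places it has varies.

How it is judged:
By the outcome, as a careful person would: the job done as asked, in the order asked, and still so for the second after the job is handed in, with the robot touching nothing.
It also fails if it takes over 115 s, if anything falls off the work surface, if the arm or the gripper's body presses on something with over 40 N, if the wrist force passes 120 N, or if a joint passes its speed limit or range.

## Working session

There is one attempt and no reset: what is moved stays moved. The work goes in short steps, Python scripts to look and compute and a tool call to move; the robot and the scene stay as the last step left them, time stands still between calls to the robot, and variables do not carry over. Pictures are saved under pics/ and viewed, and the job is handed in when it is done.

Besides the shell and the picture viewer there is one more tool, called after "Call:" as a command line: name --argument value ..., lists and objects as JSON in quotes. carry_out: Moves the arm, as the interface text tells. Its arguments: {"type":"object","properties":{"steps":{"type":"array"},"gripper":{"type":"number"}},"required":["steps"]}

```bash
ls; mkdir -p pics; python3 - <<'E'
from bench import sensors,capture,order,robot
import cv2,numpy as np
print(sensors.get_state()); print([ (a,getattr(robot,a)) for a in dir(robot) if a[0]!='_'])
for n in ["scene","top"]:
    c=capture(n); cv2.imwrite(f"pics/{n}0.png",c["pixels"][:,:,::-1]); print(n,c["intrinsics"],c["R"],c["t"])
E
```

```text
pics
{'clock': 0.0, 'joints': array([-1.40408862e+00,  1.59049793e-01,  1.59825484e+00, -3.75383342e-06,
        1.38619482e+00, -2.10097644e-01]), 'dq': array([ 5.56056896e-04,  2.97582385e-05, -9.46875770e-04,  6.21086266e-04,
        1.38317631e-03, -1.32551098e-04]), 'joint_efforts': array([ 9.76996489e-04, -3.95998693e+01, -3.31433165e+01,  3.88246542e-05,
        8.49510427e-03, -1.19431419e-05]), 'tool_pos': array([ 211.44969891, -534.05563321,  230.30515881]), 'ee_rot': array([[ 9.29844665e-01,  3.67952166e-01, -3.20047228e-04],
       [ 3.67952094e-01, -9.29842848e-01,  1.87975511e-03],
       [ 3.94066340e-04, -1.86564231e-03, -9.99998182e-01]]), 'wrist_force': array([-0.1583855 ,  0.09920002,  0.14315068]), 'moment': array([ 0.0076854 , -0.0246427 ,  0.01780427]), 'width': 85.5521156037688}
[('PlanningError', <class 'bench.PlanningError'>), ('hold_point_z', -18.700000000000003)]
scene [[425.21620238   0.         274.13047656]
 [  0.         425.21620238 202.19769865]
 [  0.           0.           1.        ]] [[ 0.74980086  0.66158159 -0.01041513]
 [ 0.46484703 -0.53790382 -0.70326149]
 [-0.47086719  0.52246462 -0.71085498]] [-389.22748526 -228.55043841 1014.34151167]
top [[394.45489894   0.         280.10945525]
 [  0.         394.45489894 207.40287321]
 [  0.           0.           1.        ]] [[ 0.02594682 -0.99934078 -0.02539247]
 [-0.99472805 -0.02328948 -0.09986849]
 [ 0.09921127  0.02784987 -0.99467658]] [1.82049761e-02 5.29247849e+02 7.67694532e+02]
```

View pics/scene0.png

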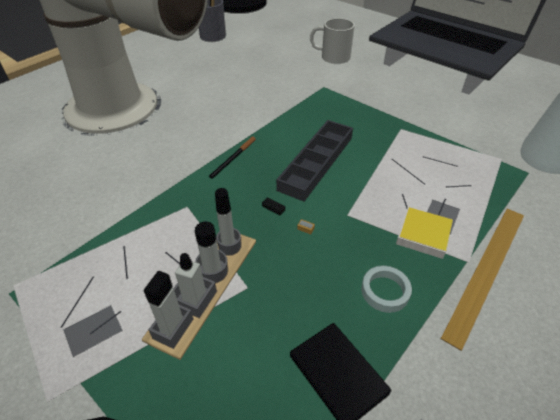

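View pics/top0.png

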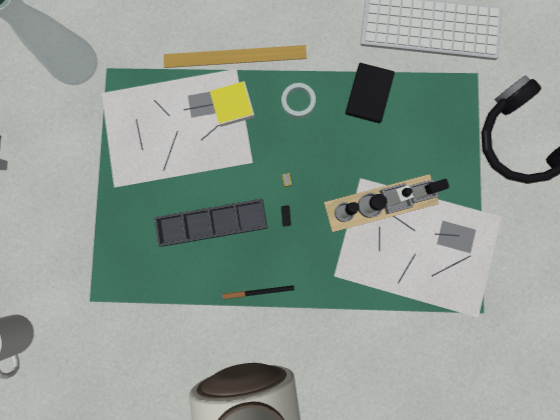

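The top view has the rail at about (325–438, 178–230), on the right. From left to right it holds the marker (347,210), glue (375,203), bottle (406,193) and highlighter (437,186). The tray is at about (157–267, 200–245). So the tray, from left to right, must become highlighter, bottle, glue, marker. Next I measure it.

```bash
cat > h.py <<'E'
import cv2,numpy as np
from bench import sensors,capture
def ray(c,u,v):
    K,R,t=c["intrinsics"],np.array(c["R"]),np.array(c["t"])
    d=R.T@np.linalg.solve(K,np.array([u,v,1.0])); o=-R.T@t
    return o,d
def onplane(c,u,v,z):
    o,d=ray(c,u,v); return o+d*(z-o[2])/d[2]
def proj(c,X):
    p=c["intrinsics"]@(np.array(c["R"])@np.asarray(X,float)+c["t"]); return p[:2]/p[2]
def tri(c1,p1,c2,p2):
    A=[];b=[]
    for c,p in((c1,p1),(c2,p2)):
        o,d=ray(c,*p); d=d/np.linalg.norm(d); P=np.eye(3)-np.outer(d,d); A.append(P);b.append(P@o)
    A=np.vstack(A);b=np.hstack(b); x,*_=np.linalg.lstsq(A,b,rcond=None); return x,np.linalg.norm(A@x-b)
E
python3 - <<'E'
from h import *
c=capture("top"); im=c["pixels"]
cv2.imwrite("pics/t_rail.png",cv2.resize(im[160:245,310:460,::-1],None,fx=5,fy=5,interpolation=cv2.INTER_CUBIC))
cv2.imwrite("pics/t_tray.png",cv2.resize(im[190:255,145:275,::-1],None,fx=6,fy=6,interpolation=cv2.INTER_CUBIC))
s=capture("scene"); im2=s["pixels"]
cv2.imwrite("pics/s_rail.png",cv2.resize(im2[180:360,135:270,::-1],None,fx=3.3,fy=3.3,interpolation=cv2.INTER_CUBIC))
hsv=cv2.cvtColor(im,cv2.COLOR_RGB2HSV)
# rail wood
m=cv2.inRange(hsv,(10,60,90),(28,200,255)); m[:160]=0;m[245:]=0;m[:,:310]=0;m[:,460:]=0
pts=cv2.findNonZero(m); r=cv2.minAreaRect(pts); print("rail",r); b=cv2.boxPoints(r); print([onplane(c,*p,8).round(1) for p in b])
print(hsv[222,170],hsv[222,212],hsv[222,140])
m=((im.max(2)<75)).astype(np.uint8); m[:192]=0;m[252:]=0;m[:,:145]=0;m[:,275:]=0
n,l,st,ce=cv2.connectedComponentsWithStats(m); print(st,ce)
k=1+st[1:,4].argmax(); 
r=cv2.minAreaRect(cv2.findNonZero((l==k).astype(np.uint8))); b=cv2.boxPoints(r); print("tray",r); print([onplane(c,*p,30).round(1) for p in b])
E
```

```text
rail ((381.0093994140625, 202.53514099121094), (30.716001510620117, 110.49661254882812), 74.95361328125)
[array([544.1, -75.7,   8. ]), array([ 608.6, -293.9,    8. ]), array([ 547.5, -309.3,    8. ]), array([483.5, -92.9,   8. ])]
[113  25  81] [113  26  40] [ 78 112 112]
[[     0      0    560    420 234408]
 [   235    200     28     30    132]
 [   262    203      2      5      6]
 [   209    206     25     29    145]
 [   261    209      1      2      2]
 [   263    209      2      5      6]
 [   183    210     25     29    160]
 [   233    210      2      2      3]
 [   156    215     25     29    179]
 [   262    215      1      2      2]
 [   264    215      2      5      7]
 [   181    219      1      1      1]
 [   263    221      1      2      2]
 [   265    221      2      5      7]
 [   208    224      2      2      4]
 [   182    226      1      1      1]
 [   253    227      2      1      2]
 [   259    226      2      1      2]
 [   257    227     10      3     11]
 [   236    229      2      2      4]
 [   229    231      3      1      3]
 [   193    230     63     1
[... 835 characters left out ...]
      226.        ]
 [253.5        227.        ]
 [259.5        226.        ]
 [261.90909091 228.36363636]
 [236.5        229.5       ]
 [230.         231.        ]
 [223.953125   235.        ]
 [183.         233.        ]
 [218.5        233.        ]
 [224.5        232.        ]
 [207.         235.        ]
 [195.         237.        ]
 [201.5        236.        ]
 [172.5        241.        ]
 [178.         240.        ]
 [176.         243.25806452]
 [166.5        242.        ]]
tray ((169.5, 228.99998474121094), (25.597265243530273, 24.748737335205078), 81.8698959350586)
[array([501.2, 263.7,  30. ]), array([509.5, 214.3,  30. ]), array([458.9, 204.4,  30. ]), array([450.6, 253.4,  30. ])]
```

View pics/t_rail.png

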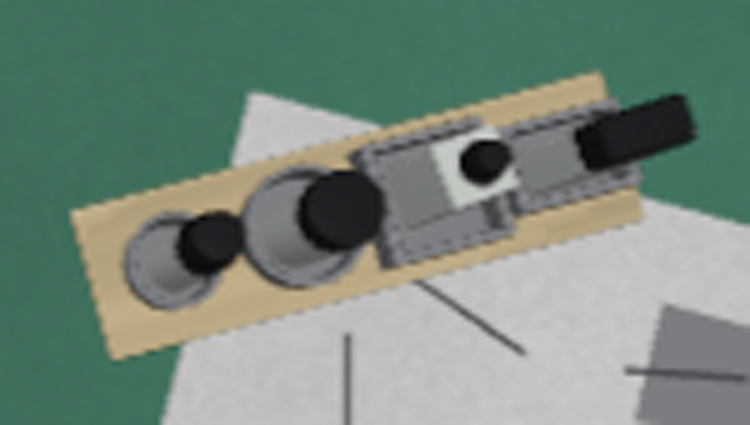

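View pics/t_tray.png

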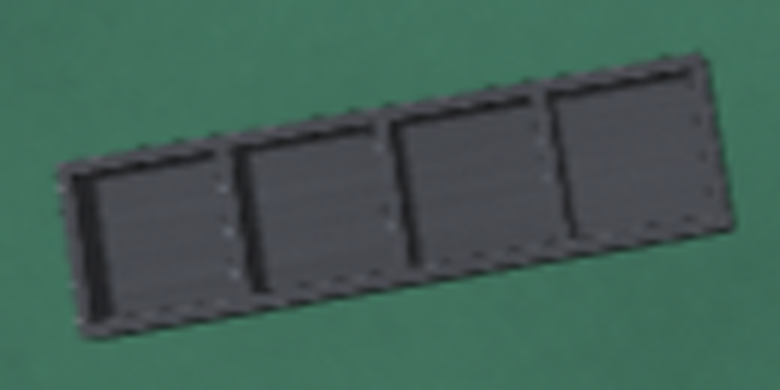

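View pics/s_rail.png

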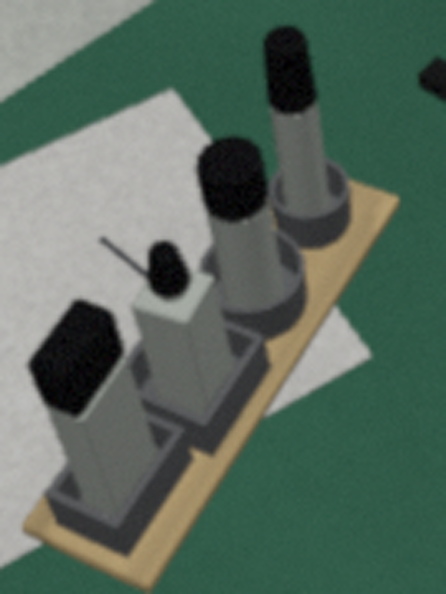

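The crops confirm the order on the rail: marker, glue, bottle, highlighter. The tray's rim outline is clear too. Next I measure each object's foot from the outer edge of its cap's top face, and the tray from its outline.

```bash
cat > meas.py <<'E'
from h import *
c=capture("top"); im=c["pixels"]; hsv=cv2.cvtColor(im,cv2.COLOR_RGB2HSV)
m=((hsv[:,:,1]<75)).astype(np.uint8); m[:192]=0;m[252:]=0;m[:,:148]=0;m[:,275:]=0
m=cv2.morphologyEx(m,cv2.MORPH_CLOSE,np.ones((5,5),np.uint8))
n,l,st,ce=cv2.connectedComponentsWithStats(m); k=1+st[1:,4].argmax(); print(st[k])
pts=cv2.findNonZero((l==k).astype(np.uint8))[:,0]
W=np.array([onplane(c,u,v,30)[:2] for u,v in pts],np.float32)
r=cv2.minAreaRect(W); b=cv2.boxPoints(r); print("tray",r,b.round(1).tolist())
o=-np.array(c["R"]).T@c["t"]; print("cam",o.round(0))
yaw=0.285; ex=np.array([np.cos(yaw),np.sin(yaw)]); ey=np.array([-np.sin(yaw),np.cos(yaw)]); rc=np.array([546,-193.])
dark=(im.max(2)<62).astype(np.uint8); dark[:160]=0;dark[245:]=0
for nm,(u0,v0),z in [("marker",(352,208),134),("glue",(378,202),108),("hl",(438,186),120)]:
    n,l,st,ce=cv2.connectedComponentsWithStats(dark); k=l[v0,u0]
    P=cv2.findNonZero((l==k).astype(np.uint8))[:,0]
    Wp=np.array([onplane(c,u+a,v+e,z)[:2] for u,v in P for a in(-.5,.5) for e in(-.5,.5)])
    if nm=="hl":
        L=(Wp-rc)@np.c_[ex,ey]; print(nm,st[k],"rail-frame ext x",np.percentile(L[:,0],[1,99]),"y",np.percentile(L[:,1],[1,99]))
        rr=cv2.minAreaRect(Wp.astype(np.float32)); print(rr)
    else:
        r_={"marker":9.5,"glue":14.5}[nm]
        out=(Wp.mean(0)-o[:2]); out/=np.linalg.norm(out); pr=np.array([-out[1],out[0]])
        a=Wp@out; bb=Wp@pr; ctr=(a.max()-r_)*out+(bb.max()+bb.min())/2*pr
        print(nm,st[k],"ctr",ctr.round(1),"railframe",((ctr-rc)@np.c_[ex,ey]).round(1),"width",np.ptp(bb).round(1))
wh=((im.min(2)>165)).astype(np.uint8); wh2=np.zeros_like(wh); wh2[180:206,392:418]=wh[180:206,392:418]
n,l,st,ce=cv2.connectedComponentsWithStats(wh2); k=1+st[1:,4].argmax()
P=cv2.findNonZero((l==k).astype(np.uint8))[:,0]
Wp=np.array([onplane(c,u+a,v+e,86)[:2] for u,v in P for a in(-.5,.5) for e in(-.5,.5)],np.float32)
rr=cv2.minAreaRect(Wp); print("bottle",st[k],rr,"rf",((np.array(rr[0])-rc)@np.c_[ex,ey]).round(1))
E
python3 meas.py
```

```text
[ 154  199  113   47 3335]
tray ((495.4217529296875, 153.21005249023438), (61.129703521728516, 221.94595336914062), 11.139299392700195) [[444.0, 256.20001220703125], [486.8999938964844, 38.400001525878906], [546.9000244140625, 50.20000076293945], [504.0, 268.0]]
cam [450.  -9. 816.]
marker [345 203  14  13 133] ctr [ 523.  -116.6] railframe [-0.6 79.8] width 23.0
glue [369 194  18  17 231] ctr [ 538.4 -165.4] railframe [ 0.4 28.6] width 33.8
hl [425 179  24  15 236] rail-frame ext x [-12.61827973   6.91182434] y [-94.09558844 -53.68498764]
((564.497314453125, -264.4966125488281), (22.317338943481445, 42.56371307373047), 17.328004837036133)
bottle [397 185  17  16  88] ((556.0282592773438, -218.5671844482422), (26.56206703186035, 26.910747528076172), 21.481218338012695) rf [  2.4 -27.4]
```

```bash
cat > go.py <<'E'
import sys; from h import *
from scipy.spatial.transform import Rotation as Ro
from bench import robot
def go(x,y,z,yawdeg):
    s=sensors.get_state(); R=np.array(s["ee_rot"]); a=np.radians(yawdeg)
    Y=np.array([np.cos(a),np.sin(a),0]); Z=np.array([0,0,-1.]); Rt=np.c_[np.cross(Y,Z),Y,Z]
    d=R.T@(np.array([x,y,z])-s["tool_pos"])/10; w=Ro.from_matrix(R.T@Rt).as_rotvec()
    print("t",round(float(s["clock"]),2),"pos",np.round(s["tool_pos"],1),"w",round(float(s["width"]),1),"F",np.round(s["wrist_force"],1),"shift",d.round(2),"rot",w.round(3))
if __name__=="__main__": go(*map(float,sys.argv[1:5]))
E
python3 go.py 523 -116.6 230 16.4
```

```text
t 0.25 pos [ 211.5 -534.4  230.8] w 85.2 F [ 0.1  0.  -0.6] shift [ 44.34 -27.39   0.11] rot [-1.00e-03 -1.00e-03 -1.48e+00]
```

Call:
carry_out --steps '[[[4,-2.5,0],[0,0,-0.14]],[[8,-5,0],[0,0,-0.28]],[[12,-7.5,0],[0,0,-0.42]],[[16,-10,0],[0,0,-0.56]],[[20,-12.5,0],[0,0,-0.7]]]' --gripper -1

```text
clock: 0.75
tool_pos: [352.2, -342.9, 231.0]
ee_rot: [[0.469, 0.883, 0.0], [0.883, -0.469, 0.001], [0.001, -0.0, -1.0]]
wrist_force: [0.6, -0.3, -0.2]
width: 85.7
```

```bash
python3 go.py 523 -116.6 230 16.4
```

```text
t 0.75 pos [ 352.2 -342.9  231. ] w 85.7 F [ 0.6 -0.3 -0.2] shift [28.    4.45  0.11] rot [ 0.    -0.001 -0.775]
```

Call:
carry_out --steps '[[[5,0.8,0],[0,0,-0.15]],[[10,1.6,0.1],[0,0,-0.3]],[[15,2.4,0.1],[0,0,-0.45]],[[20,3.2,0.1],[0,0,-0.6]],[[24,3.9,0.1],[0,0,-0.72]]]'

```text
clock: 1.25
tool_pos: [500.3, -147.1, 230.2]
ee_rot: [[-0.235, 0.972, 0.0], [0.972, 0.235, 0.001], [0.001, 0.001, -1.0]]
wrist_force: [1.5, -0.6, 0.7]
width: 85.1
```

```bash
python3 go.py 523 -116.6 210 16.4
```

```text
t 1.25 pos [ 500.3 -147.1  230.2] w 85.1 F [ 1.5 -0.6  0.7] shift [2.43 2.92 2.03] rot [ 0.001 -0.001 -0.049]
```

Call:
carry_out --steps '[[[1.5,1.7,1],[0,0,-0.05]],[[2.4,2.9,2],[0,0,-0.05]],[[2.4,2.9,2],[0,0,-0.05]],[[2.4,2.9,2],[0,0,-0.05]]]'

```text
clock: 1.65
tool_pos: [522.3, -117.6, 209.7]
ee_rot: [[-0.282, 0.959, -0.001], [0.959, 0.282, 0.001], [0.001, -0.001, -1.0]]
wrist_force: [0.6, 0.4, 0.3]
width: 85.4
```

```bash
python3 go.py 523 -116.6 66 16.4; python3 - <<'E'
from h import *
c=capture("wrist"); cv2.imwrite("pics/w1.png",c["pixels"][:,:,::-1]); print(c["R"],c["t"],c["intrinsics"][0])
for p in [(523,-116.6,134),(538.4,-165.4,108)]: print(proj(c,p))
E
```

```text
t 1.65 pos [ 522.3 -117.6  209.7] w 85.4 F [0.6 0.4 0.3] shift [ 0.06  0.11 14.37] rot [-0.001 -0.001  0.   ]
[[ 9.59334085e-01  2.82272905e-01 -3.47680269e-04]
 [ 2.68519951e-01 -9.12212061e-01  3.09461131e-01]
 [ 8.70353343e-02 -2.96969970e-01 -9.50912029e-01]] [-468.27993595 -280.09427434  279.84923387] [333.50552247   0.         279.46224652]
[280.16802405 219.58975596]
[281.29388424 267.43048672]
```

View pics/w1.png

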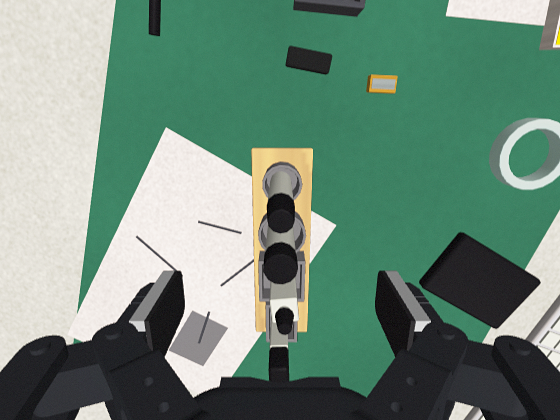

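The wrist view shows the marker's cap top at about (280,219) and the glue's at (281,265). These match the projected estimates (280,220) and (281,267), so I descend on the marker.

Call:
carry_out --steps '[[[0,0.1,4],[0,0,0]],[[0.1,0.1,8],[0,0,0]],[[0.1,0.1,11.5],[0,0,0]],[[0.1,0.1,13.8],[0,0,0]],[[0.1,0.1,14.3],[0,0,0]]]'

```text
clock: 2.2
tool_pos: [520.6, -117.1, 64.6]
ee_rot: [[-0.279, 0.96, -0.005], [0.96, 0.279, 0.002], [0.004, -0.004, -1.0]]
wrist_force: [0.0, 0.1, -0.3]
width: 85.6
```

Call:
carry_out --steps '[[[0,0,0],[0,0,0]],[[0,0,0],[0,0,0]],[[0,0,0],[0,0,0]],[[0,0,0],[0,0,0]],[[0,0,0],[0,0,0]]]' --gripper 1

```text
clock: 2.7
tool_pos: [521.6, -117.5, 65.9]
ee_rot: [[-0.279, 0.96, -0.002], [0.96, 0.279, 0.001], [0.002, -0.002, -1.0]]
wrist_force: [0.1, -0.2, 3.4]
width: 20.5
```

Call:
carry_out --steps '[[[0,0,0],[0,0,0]],[[0,0,0],[0,0,0]],[[0,0,0],[0,0,0]]]'

```text
clock: 3.0
tool_pos: [521.7, -117.5, 65.9]
ee_rot: [[-0.279, 0.96, -0.002], [0.96, 0.279, 0.001], [0.002, -0.002, -1.0]]
wrist_force: [-0.2, 0.1, 1.1]
width: 20.4
```

Call:
carry_out --steps '[[[0,0,-1],[0,0,0]],[[0,0,-3],[0,0,0]],[[0,0,-5.5],[0,0,0]],[[0,0,-8],[0,0,0]],[[0,0,-10],[0,0,0]]]'

```text
clock: 3.5
tool_pos: [522.3, -117.8, 168.1]
ee_rot: [[-0.28, 0.96, -0.001], [0.96, 0.28, 0.001], [0.001, -0.001, -1.0]]
wrist_force: [1.1, 0.4, 0.2]
width: 20.3
```

```bash
cat >> go.py <<'E'
E
python3 - <<'E'
from h import *
c=capture("wrist"); cv2.imwrite("pics/w2.png",c["pixels"][:,:,::-1])
yt=np.radians(11.14); ex=np.array([np.cos(yt),np.sin(yt)]); ey=np.array([-np.sin(yt),np.cos(yt)])
for y in (81,27,-27,-81): print(y,(np.array([495.4,153.2])+y*ey).round(1))
E
python3 go.py 511 73.7 170 11.1
```

```text
81 [479.8 232.7]
27 [490.2 179.7]
-27 [500.6 126.7]
-81 [511.   73.7]
t 3.55 pos [ 524.2 -118.6  171.6] w 20.1 F [ 2.7 -0.3  2.3] shift [18.83  4.11  0.12] rot [0.004 0.003 0.09 ]
```

View pics/w2.png

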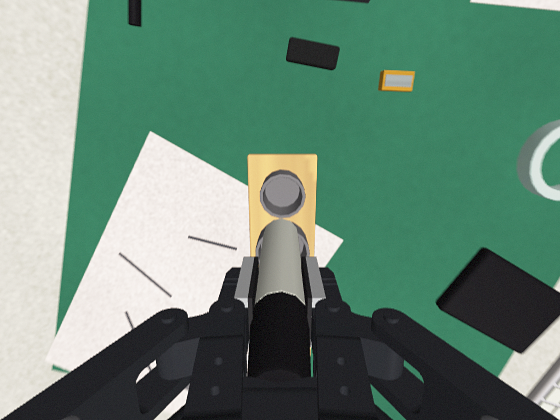

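The marker is held, and its cup at (283,193) is empty. I move over the tray's right compartment.

Call:
carry_out --steps '[[[3,0.7,0],[0,0,0.02]],[[7,1.5,0],[0,0,0.04]],[[11,2.4,0],[0,0,0.06]],[[15,3.3,0],[0,0,0.08]],[[18,4,0],[0,0,0.09]]]'

```text
clock: 4.05
tool_pos: [511.5, 67.6, 171.0]
ee_rot: [[-0.192, 0.981, 0.004], [0.981, 0.192, -0.001], [-0.002, 0.003, -1.0]]
wrist_force: [0.3, 0.2, -0.3]
width: 20.0
```

Call:
carry_out --steps '[[[0.5,0,0],[0,0,0]],[[0.5,0,0],[0,0,0]]]'

```text
clock: 4.25
tool_pos: [510.0, 73.1, 170.6]
ee_rot: [[-0.195, 0.981, 0.003], [0.981, 0.195, -0.002], [-0.002, 0.003, -1.0]]
wrist_force: [-0.2, -0.5, -0.6]
width: 20.3
```

```bash
python3 go.py 511 73.7 58.5 11.1;  python3 - <<'E'
from h import *
c=capture("wrist"); cv2.imwrite("pics/w3.png",c["pixels"][:,:,::-1])
s=sensors.get_state(); R=s["ee_rot"]; p=s["tool_pos"]
print("foot exp",[proj(c,p+R@np.array([a,b,-18.7+72])).round(1) for a,b in((0,0),(11,0),(0,11),(0,-11))])
yt=np.radians(11.14); Q=np.array([[np.cos(yt),-np.sin(yt)],[np.sin(yt),np.cos(yt)]])
for x in(-30,30):
  for y in (110.5,-110.5): print(x,y,proj(c,np.r_[np.array([495.4,153.2])+Q@[x,y],30]).round(1))
E
```

```text
t 4.25 pos [510.   73.1 170.6] w 20.3 F [-0.2 -0.5 -0.6] shift [ 0.06  0.08 11.21] rot [0.003 0.002 0.002]
foot exp [array([279. , 234.4]), array([279. , 218.1]), array([296.3, 234.5]), array([261.6, 234.4])]
-30 110.5 [237.5 -68.1]
-30 -110.5 [246.7 225.5]
30 110.5 [322.9 -67.8]
30 -110.5 [312.7 225.5]
```

View pics/w3.png

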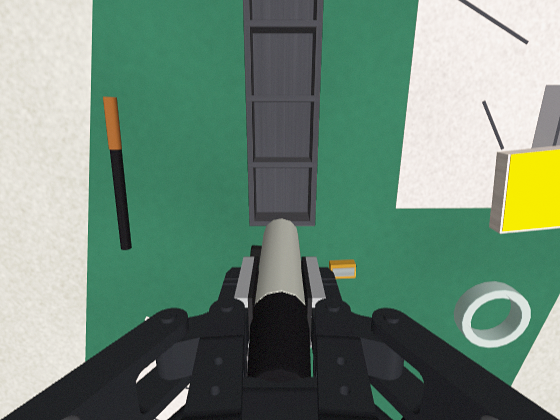

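The marker's foot front at (281,219) is where expected. The tray end corners, at (249,226) and (316,226), are about 2 mm from the prediction. I descend with a 2 mm correction.

Call:
carry_out --steps '[[[0.1,0.2,3],[0,0,0]],[[0.1,0.2,6],[0,0,0]],[[0.1,0.2,9],[0,0,0]],[[0.1,0.2,10.7],[0,0,0]],[[0.1,0.2,11],[0,0,0]]]'

```text
clock: 4.8
tool_pos: [510.6, 71.8, 58.2]
ee_rot: [[-0.191, 0.982, -0.002], [0.982, 0.191, -0.002], [-0.002, -0.002, -1.0]]
wrist_force: [-0.3, 0.3, -0.2]
width: 20.3
```

Call:
carry_out --steps '[[[0,0,0.1],[0,0,0]],[[0,0,0.1],[0,0,0]]]'

```text
clock: 5.0
tool_pos: [511.8, 70.9, 58.4]
ee_rot: [[-0.19, 0.982, 0.0], [0.982, 0.19, -0.002], [-0.002, -0.0, -1.0]]
wrist_force: [0.1, -0.7, -0.1]
width: 20.7
```

```bash
python3 go.py 511 73.7 58.3 11.1;  python3 - <<'E'
from h import *
c=capture("scene"); cv2.imwrite("pics/s4.png",cv2.resize(c["pixels"][40:250,200:400,::-1],None,fx=2.5,fy=2.5))
E
```

```text
t 5.0 pos [511.8  70.9  58.4] w 20.7 F [ 0.1 -0.7 -0.1] shift [ 0.3  -0.03  0.01] rot [-0.     0.002 -0.002]
```

View pics/s4.png

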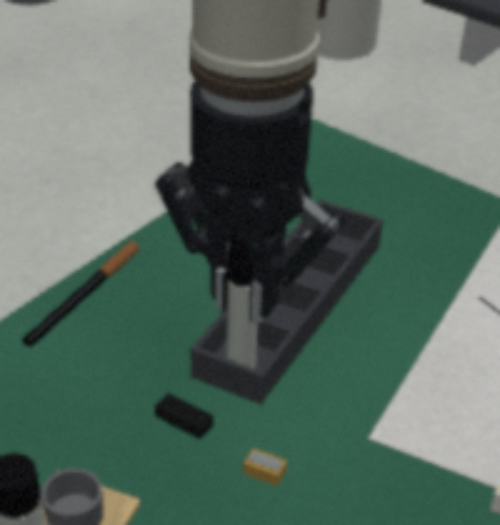

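The marker stands inside the right-end compartment, at about (240,340) in the crop. I ease down to the floor.

Call:
carry_out --steps '[[[0.1,0,0.05],[0,0,0]],[[0.2,0,0.1],[0,0,0]],[[0.2,0,0.1],[0,0,0]]]'

```text
clock: 5.35
tool_pos: [511.8, 73.1, 57.9]
ee_rot: [[-0.191, 0.982, 0.002], [0.982, 0.191, -0.003], [-0.003, 0.001, -1.0]]
wrist_force: [-1.0, -0.8, 1.4]
width: 20.6
```

Call:
carry_out --steps '[[[0,0,0.07],[0,0,0]],[[0,0,0.07],[0,0,0]]]'

```text
clock: 5.55
tool_pos: [512.0, 73.1, 57.8]
ee_rot: [[-0.191, 0.982, 0.002], [0.982, 0.191, -0.003], [-0.003, 0.001, -1.0]]
wrist_force: [-1.2, -0.9, 5.8]
width: 20.2
```

The 5.8 N reading means the foot is on the floor, so I release.

Call:
carry_out --steps '[[[0,0,0],[0,0,0]],[[0,0,0],[0,0,0]],[[0,0,0],[0,0,0]],[[0,0,0],[0,0,0]],[[0,0,0],[0,0,0]]]' --gripper -1

```text
clock: 6.05
tool_pos: [511.9, 73.1, 57.7]
ee_rot: [[-0.191, 0.982, 0.002], [0.982, 0.191, -0.003], [-0.003, 0.001, -1.0]]
wrist_force: [0.5, 0.1, -0.4]
width: 85.5
```

Call:
carry_out --steps '[[[0,0,-2],[0,0,0]],[[0,0,-5],[0,0,0]],[[0,0,-9],[0,0,0]],[[0,0,-12],[0,0,0]],[[0,0,-14],[0,0,0]]]'

```text
clock: 6.55
tool_pos: [512.7, 73.4, 200.6]
ee_rot: [[-0.191, 0.982, 0.005], [0.982, 0.191, -0.003], [-0.004, 0.005, -1.0]]
wrist_force: [0.7, -0.1, -0.7]
width: 85.3
```

```bash
python3 go.py 538.4 -165.4 200 16.4;  python3 - <<'E'
from h import *
c=capture("scene"); cv2.imwrite("pics/s5.png",cv2.resize(c["pixels"][40:250,200:400,::-1],None,fx=2.5,fy=2.5))
E
```

```text
t 6.55 pos [512.7  73.4 200.6] w 85.3 F [ 0.7 -0.1 -0.7] shift [-23.93  -2.05   0.15] rot [ 0.005  0.004 -0.094]
```

View pics/s5.png

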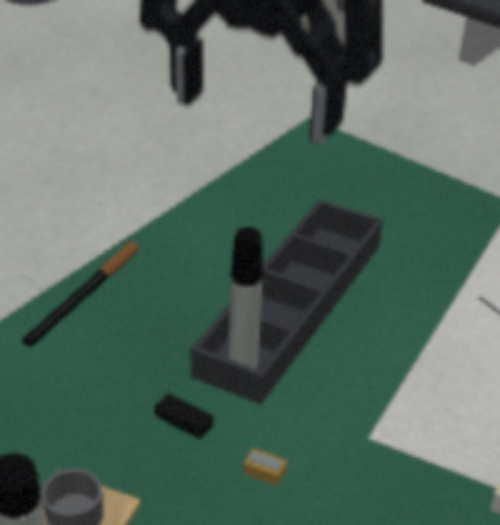

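The marker stands upright in the right-end compartment. Next is the glue.

Call:
carry_out --steps '[[[-4.8,-0.4,0],[0,0,-0.02]],[[-9.6,-0.8,0],[0,0,-0.04]],[[-14.4,-1.2,0],[0,0,-0.06]],[[-19.2,-1.6,0],[0,0,-0.08]],[[-23.9,-2,0],[0,0,-0.094]]]'

```text
clock: 7.1
tool_pos: [540.1, -166.9, 203.8]
ee_rot: [[-0.283, 0.959, 0.009], [0.959, 0.283, -0.003], [-0.006, 0.008, -1.0]]
wrist_force: [0.3, 0.9, 0.3]
width: 85.3
```

Call:
carry_out --steps '[[[0,0,0],[0,0,0]],[[0,0,0],[0,0,0]]]'

```text
clock: 7.3
tool_pos: [539.5, -167.6, 202.7]
ee_rot: [[-0.281, 0.96, 0.008], [0.96, 0.281, -0.002], [-0.004, 0.007, -1.0]]
wrist_force: [0.0, -0.1, -0.1]
width: 85.5
```

```bash
python3 go.py 538.4 -165.4 75 16.4;  python3 - <<'E'
from h import *
c=capture("wrist"); cv2.imwrite("pics/w6.png",c["pixels"][:,:,::-1])
for p in [(538.4,-165.4,108),(556,-218.6,86)]: print(proj(c,p))
E
```

```text
t 7.3 pos [ 539.5 -167.6  202.7] w 85.5 F [ 0.  -0.1 -0.1] shift [ 0.29 -0.14 12.77] rot [ 0.007  0.004 -0.002]
[277.20448004 208.26224334]
[279.58210079 261.693798  ]
```

View pics/w6.png

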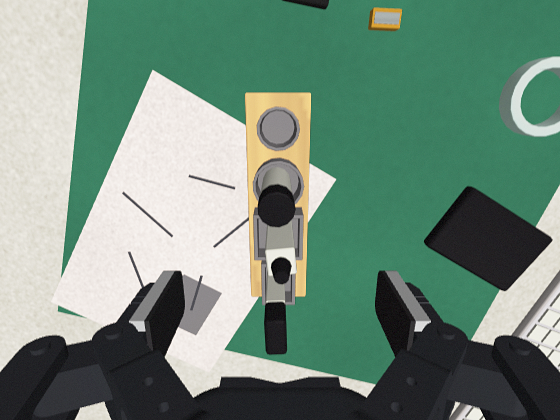

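Call:
carry_out --steps '[[[0.1,-0.1,4],[0.007,0.004,0]],[[0.2,-0.1,8],[0.007,0.004,0]],[[0.3,-0.1,11],[0.007,0.004,0]],[[0.3,-0.1,12.4],[0.007,0.004,0]],[[0.3,-0.1,12.7],[0.007,0.004,0]]]'

```text
clock: 7.85
tool_pos: [537.7, -162.1, 74.1]
ee_rot: [[-0.284, 0.959, -0.003], [0.959, 0.284, 0.002], [0.003, -0.002, -1.0]]
wrist_force: [-0.6, -0.9, 0.9]
width: 85.3
```

Call:
carry_out --steps '[[[0,0,0],[0,0,0]],[[0,0,0],[0,0,0]],[[0,0,0],[0,0,0]],[[0,0,0],[0,0,0]],[[0,0,0],[0,0,0]]]' --gripper 1

```text
clock: 8.35
tool_pos: [538.4, -162.7, 75.5]
ee_rot: [[-0.284, 0.959, -0.001], [0.959, 0.284, 0.001], [0.001, -0.001, -1.0]]
wrist_force: [-1.7, -1.4, 6.3]
width: 27.9
```

Call:
carry_out --steps '[[[0,0,0],[0,0,0]],[[0,0,0],[0,0,0]],[[0,0,0],[0,0,0]]]'

```text
clock: 8.65
tool_pos: [538.5, -162.8, 75.6]
ee_rot: [[-0.284, 0.959, -0.001], [0.959, 0.284, 0.001], [0.001, -0.001, -1.0]]
wrist_force: [0.2, 0.2, 1.8]
width: 27.4
```

Call:
carry_out --steps '[[[0,0,-1],[0,0,0]],[[0,0,-3],[0,0,0]],[[0,0,-5.5],[0,0,0]],[[0,0,-8],[0,0,0]],[[0,0,-10],[0,0,0]]]'

```text
clock: 9.15
tool_pos: [539.0, -163.0, 177.7]
ee_rot: [[-0.284, 0.959, 0.0], [0.959, 0.284, -0.0], [-0.0, 0.0, -1.0]]
wrist_force: [-0.3, 0.1, -1.0]
width: 27.3
```

```bash
python3 go.py 502 129.5 185 11.1; python3 - <<'E'
from h import *
c=capture("wrist"); cv2.imwrite("pics/w7.png",c["pixels"][:,:,::-1])
s=sensors.get_state(); R=s["ee_rot"]; p=s["tool_pos"]
print("foot exp",[proj(c,p+R@np.array([a,b,-18.7+82])).round(1) for a,b in((0,0),(14,0),(0,14),(0,-14))])
E
```

```text
t 9.15 pos [ 539.  -163.   177.7] w 27.3 F [-0.3  0.1 -1. ] shift [29.1   4.76 -0.74] rot [0.    0.    0.094]
foot exp [array([281.3, 231.4]), array([281.3, 211.1]), array([302.7, 231.4]), array([259.9, 231.4])]
```

View pics/w7.png

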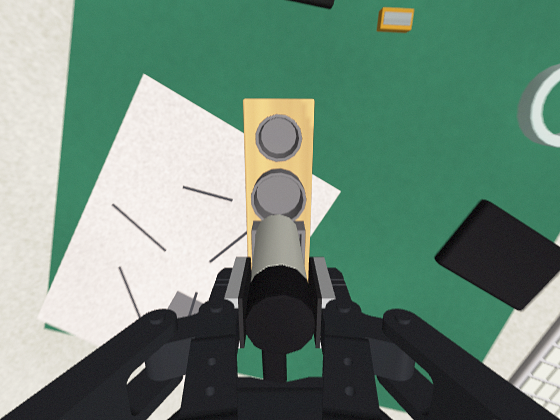

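The glue is held upright, with its foot front at (280,215). Its path crosses over the marker (top at 126 mm), so I raise it to TCP z of about 218 on the way.

Call:
carry_out --steps '[[[2,0.4,-2],[0,0,0.02]],[[5,1,-4],[0,0,0.03]],[[9,1.7,-4],[0,0,0.05]],[[13,2.5,-4],[0,0,0.06]],[[17,3.2,-4],[0,0,0.07]]]'

```text
clock: 9.7
tool_pos: [522.5, 9.8, 220.6]
ee_rot: [[-0.215, 0.977, 0.006], [0.977, 0.215, -0.003], [-0.004, 0.005, -1.0]]
wrist_force: [0.1, 1.0, 0.1]
width: 27.7
```

```bash
python3 go.py 502 129.5 215 11.1
```

```text
t 9.7 pos [522.5   9.8 220.6] w 27.7 F [0.1 1.  0.1] shift [12.14  0.58  0.51] rot [0.005 0.004 0.023]
```

Call:
carry_out --steps '[[[4,0.2,0.2],[0.005,0.004,0.01]],[[8,0.4,0.4],[0.005,0.004,0.02]],[[11,0.5,0.4],[0.005,0.004,0.02]],[[12.1,0.6,0.4],[0.005,0.004,0.02]],[[12.1,0.6,0.4],[0.005,0.004,0.02]]]'

```text
clock: 10.2
tool_pos: [501.9, 130.1, 215.9]
ee_rot: [[-0.198, 0.98, -0.0], [0.98, 0.198, -0.0], [0.0, -0.0, -1.0]]
wrist_force: [0.3, -0.0, -0.6]
width: 27.4
```

```bash
python3 go.py 502 129.5 68 11.1; python3 - <<'E'
from h import *
c=capture("wrist"); cv2.imwrite("pics/w8.png",c["pixels"][:,:,::-1])
E
```

```text
t 10.2 pos [501.9 130.1 215.9] w 27.4 F [ 0.3 -0.  -0.6] shift [-0.06  0.   14.79] rot [-0.    -0.     0.006]
```

View pics/w8.png

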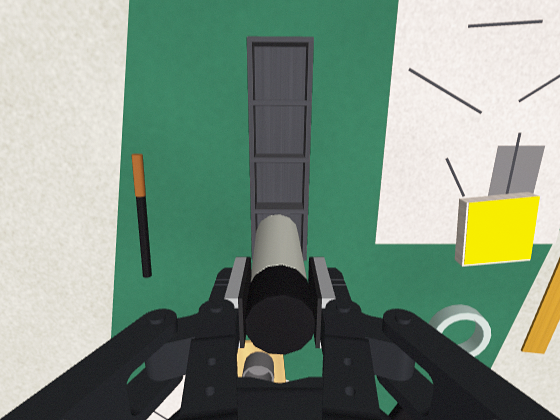

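```bash
python3 - <<'E'
from h import *
c=capture("wrist")
s=sensors.get_state(); R=s["ee_rot"]; p=s["tool_pos"]
print("foot exp",proj(c,p+R@np.array([-2.6,0,-18.7+82])).round(1))
yt=np.radians(11.14); ey=np.array([-np.sin(yt),np.cos(yt)])
for y in (110.5,54,0,-54,-110.5): print(y,proj(c,np.r_[np.array([495.4,153.2])+y*ey,30]).round(1))
E
```

```text
foot exp [278.9 231.7]
110.5 [277.2  33.6]
54 [277.1 100.6]
0 [277. 158.]
-54 [277.  209.8]
-110.5 [276.9 258.9]
```

Wall positions in the image (37, 103, 158, 210) match the prediction, so the glue is over the second compartment from the right. I descend.

Call:
carry_out --steps '[[[-0.1,0.1,4],[0,0,0]],[[-0.1,0.1,8],[0,0,0]],[[-0.1,0.1,11.5],[0,0,0]],[[-0.1,0.1,14],[0,0,0]],[[-0.1,0.1,14.6],[0,0,0]]]'

```text
clock: 10.8
tool_pos: [501.5, 125.7, 67.5]
ee_rot: [[-0.194, 0.981, -0.007], [0.981, 0.194, -0.001], [0.0, -0.007, -1.0]]
wrist_force: [-9.2, -1.7, 19.1]
width: 27.5
```

Call:
carry_out --steps '[[[0,0,0.1],[0,0,0]],[[0,0,0.1],[0,0,0]]]'

```text
clock: 11.0
tool_pos: [502.8, 124.5, 67.8]
ee_rot: [[-0.192, 0.981, -0.005], [0.981, 0.192, -0.002], [-0.0, -0.005, -1.0]]
wrist_force: [0.1, -0.2, -0.3]
width: 27.7
```

```bash
python3 go.py 502 129.5 67.6 11.1
```

```text
t 11.0 pos [502.8 124.5  67.8] w 27.7 F [ 0.1 -0.2 -0.3] shift [0.5  0.02 0.02] rot [-0.005  0.    -0.001]
```

Call:
carry_out --steps '[[[0.2,0,0],[0,0,0]],[[0.5,0,0],[-0.005,0,0]],[[0.5,0,0],[-0.005,0,0]],[[0.5,0,0.1],[-0.005,0,0]],[[0.5,0,0.1],[-0.005,0,0]]]'

```text
clock: 11.5
tool_pos: [502.2, 129.4, 67.5]
ee_rot: [[-0.192, 0.981, 0.0], [0.981, 0.192, -0.001], [-0.001, 0.0, -1.0]]
wrist_force: [-2.2, -0.3, 5.3]
width: 27.5
```

Call:
carry_out --steps '[[[0,0,0.07],[0,0,0]],[[0,0,0.07],[0,0,0]]]'

```text
clock: 11.7
tool_pos: [502.2, 129.4, 67.5]
ee_rot: [[-0.192, 0.981, -0.0], [0.981, 0.192, -0.001], [-0.001, -0.0, -1.0]]
wrist_force: [-2.7, 0.0, 6.6]
width: 27.2
```

```bash
python3 go.py 502 129.5 67.6 11.1; python3 - <<'E'
from h import *
c=capture("scene"); cv2.imwrite("pics/s9.png",cv2.resize(c["pixels"][40:250,200:400,::-1],None,fx=2.5,fy=2.5))
E
```

```text
t 11.7 pos [502.2 129.4  67.5] w 27.2 F [-2.7  0.   6.6] shift [ 0.01 -0.02 -0.01] rot [-0.     0.001 -0.   ]
```

View pics/s9.png

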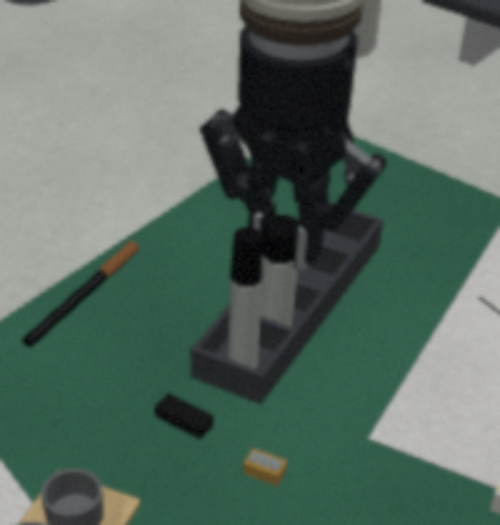

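The glue is in the second compartment from the right, at about (280,300) in the crop, and the 6.6 N reading shows it resting on the floor. I release it.

Call:
carry_out --steps '[[[0,0,0],[0,0,0]],[[0,0,0],[0,0,0]],[[0,0,0],[0,0,0]],[[0,0,0],[0,0,0]],[[0,0,0],[0,0,0]]]' --gripper -1

```text
clock: 12.25
tool_pos: [502.2, 129.4, 67.4]
ee_rot: [[-0.192, 0.981, -0.0], [0.981, 0.192, -0.001], [-0.001, -0.0, -1.0]]
wrist_force: [-0.1, 0.3, 0.1]
width: 85.8
```

Call:
carry_out --steps '[[[0,0,-2],[0,0,0]],[[0,0,-5],[0,0,0]],[[0,0,-9],[0,0,0]],[[0,0,-12],[0,0,0]],[[0,0,-14],[0,0,0]]]'

```text
clock: 12.75
tool_pos: [503.2, 129.6, 210.3]
ee_rot: [[-0.193, 0.981, 0.004], [0.981, 0.193, -0.001], [-0.002, 0.003, -1.0]]
wrist_force: [-0.2, 1.3, 1.4]
width: 85.2
```

```bash
python3 go.py 555 -219 210 16.4;  python3 - <<'E'
from h import *
c=capture("scene"); cv2.imwrite("pics/s10.png",cv2.resize(c["pixels"][40:250,200:400,::-1],None,fx=2.5,fy=2.5))
E
```

```text
t 12.75 pos [503.2 129.6 210.3] w 85.2 F [-0.2  1.3  1.4] shift [-35.21  -1.63   0.07] rot [ 0.003  0.002 -0.093]
```

View pics/s10.png

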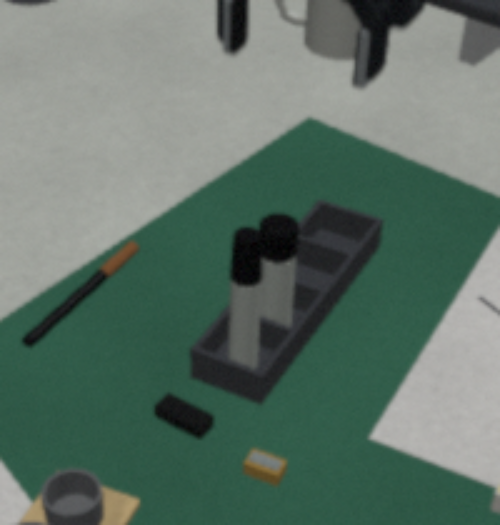

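The marker and glue both stand. Next is the bottle.

Call:
carry_out --steps '[[[-4.5,-0.2,0],[0,0,-0.02]],[[-9,-0.4,0],[0,0,-0.03]],[[-13.5,-0.6,0],[0,0,-0.04]],[[-18,-0.8,0],[0,0,-0.05]],[[-22.5,-1,0],[0,0,-0.06]]]'

```text
clock: 13.3
tool_pos: [538.1, -94.7, 212.8]
ee_rot: [[-0.251, 0.968, 0.008], [0.968, 0.251, -0.0], [-0.002, 0.007, -1.0]]
wrist_force: [0.8, 0.4, -0.8]
width: 85.5
```

```bash
python3 go.py 555 -219 210 16.4
```

```text
t 13.3 pos [538.1 -94.7 212.8] w 85.5 F [ 0.8  0.4 -0.8] shift [-12.46  -1.49   0.3 ] rot [ 0.007  0.002 -0.032]
```

Call:
carry_out --steps '[[[-4.5,-0.5,0.2],[0.007,0.002,-0.01]],[[-9,-1,0.2],[0.007,0.002,-0.03]],[[-12,-1.4,0.3],[0.007,0.002,-0.03]],[[-12.5,-1.5,0.3],[0.007,0.002,-0.03]],[[-12.5,-1.5,0.3],[0.007,0.002,-0.03]]]'

```text
clock: 13.8
tool_pos: [554.6, -219.8, 209.0]
ee_rot: [[-0.279, 0.96, -0.001], [0.96, 0.279, 0.001], [0.001, -0.001, -1.0]]
wrist_force: [0.6, 0.1, 0.3]
width: 85.4
```

```bash
python3 go.py 555 -219 54.5 16.4; python3 - <<'E'
from h import *
c=capture("wrist"); cv2.imwrite("pics/w11.png",c["pixels"][:,:,::-1])
for p in [(555,-219,112),(555,-219,86),(566,-267,120)]: print(proj(c,p))
cv2.imwrite("pics/w11z.png",cv2.resize(c["pixels"][60:320,220:350,::-1],None,fx=2.2,fy=2.2))
E
```

```text
t 13.8 pos [ 554.6 -219.8  209. ] w 85.4 F [0.6 0.1 0.3] shift [ 0.05  0.07 15.45] rot [-0.001 -0.001 -0.004]
[279.69538889 210.07251419]
[279.6788538  200.21167719]
[276.0820726  273.05661914]
```

View pics/w11z.png

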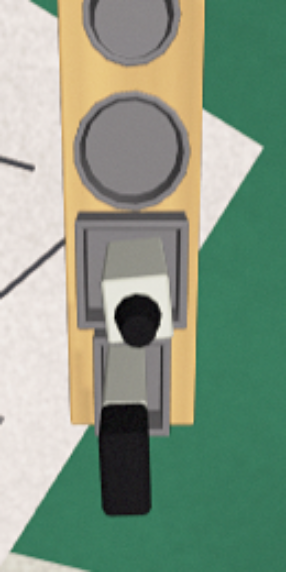

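The bottle's top face is at about (282,200) in the full image and turned about 0.1 rad from the rail. The highlighter's cap is at about (277,271). I descend on the bottle with that turn.

Call:
carry_out --steps '[[[0,0.1,4],[0,0,-0.1]],[[0,0.2,8],[0,0,-0.1]],[[0,0.2,12],[0,0,-0.1]],[[0,0.2,14.8],[0,0,-0.1]],[[0,0.2,15.4],[0,0,-0.1]]]'

```text
clock: 14.35
tool_pos: [553.7, -214.4, 51.0]
ee_rot: [[-0.376, 0.926, -0.007], [0.926, 0.377, 0.006], [0.008, -0.005, -1.0]]
wrist_force: [-0.9, 0.1, 0.3]
width: 85.8
```

Call:
carry_out --steps '[[[0,0,0],[0,0,0]],[[0,0,0],[0,0,0]],[[0,0,0],[0,0,0]],[[0,0,0],[0,0,0]],[[0,0,0],[0,0,0]]]' --gripper 1

```text
clock: 14.85
tool_pos: [554.9, -215.2, 52.9]
ee_rot: [[-0.376, 0.926, -0.005], [0.926, 0.376, 0.004], [0.005, -0.003, -1.0]]
wrist_force: [-0.7, 1.2, 5.9]
width: 25.8
```

Call:
carry_out --steps '[[[0,0,0],[0,0,0]],[[0,0,0],[0,0,0]],[[0,0,0],[0,0,0]]]'

```text
clock: 15.15
tool_pos: [554.9, -215.2, 52.9]
ee_rot: [[-0.376, 0.926, -0.005], [0.926, 0.376, 0.004], [0.005, -0.003, -1.0]]
wrist_force: [0.2, -0.1, 1.6]
width: 25.2
```

Call:
carry_out --steps '[[[0,0,-1],[0,0,0]],[[0,0,-3],[0,0,0]],[[0,0,-6],[0,0,0]],[[0,0,-10],[0,0,0]],[[0,0,-14],[0,0,0]]]'

```text
clock: 15.65
tool_pos: [555.0, -215.4, 194.3]
ee_rot: [[-0.376, 0.927, -0.006], [0.927, 0.376, 0.005], [0.006, -0.003, -1.0]]
wrist_force: [-0.2, -0.4, -0.9]
width: 25.5
```

```bash
python3 go.py 492 180 205 11.1; python3 - <<'E'
from h import *
c=capture("wrist"); cv2.imwrite("pics/w12.png",c["pixels"][:,:,::-1])
s=sensors.get_state(); R=s["ee_rot"]; p=s["tool_pos"]
print("foot exp",[proj(c,p+R@np.array([a,b,-18.7+61])).round(1) for a,b in((0,0),(13,0),(13,13),(13,-13))])
E
```

```text
t 15.65 pos [ 555.  -215.4  194.3] w 25.5 F [-0.2 -0.4 -0.9] shift [39.01  9.04 -0.85] rot [-0.004 -0.006  0.192]
foot exp [array([283.4, 251.8]), array([283.5, 231. ]), array([306.4, 231. ]), array([260.7, 230.9])]
```

View pics/w12.png

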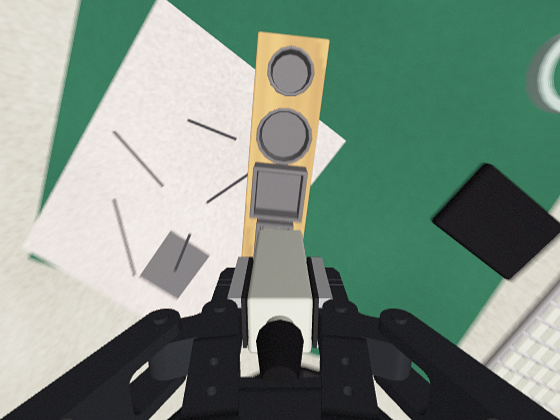

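```bash
python3 - <<'E'
from h import *
c=capture("wrist"); im=c["pixels"]
cv2.imwrite("pics/w13z.png",cv2.resize(im[215:400,225:335,::-1],None,fx=4,fy=4,interpolation=cv2.INTER_CUBIC)[:600])
s=sensors.get_state(); R=s["ee_rot"]; p=s["tool_pos"]
for a in(13,11,9): print(a,"foot",proj(c,p+R@np.array([a,0,-18.7+59.6])).round(1),"shoulder",proj(c,p+R@np.array([a,0,-18.7+59.6-74])).round(1))
E
```

```text
13 foot [278.7 219.2] shoulder [278.3 285.5]
11 foot [278.7 222.4] shoulder [278.3 290.1]
9 foot [278.7 225.5] shoulder [278.3 294.6]
```

View pics/w13z.png

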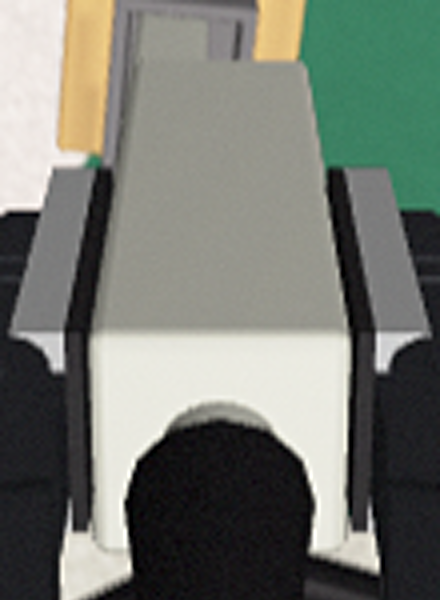

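The bottle is held squarely. Its front edge puts its centre about 6 mm behind the tool along tool x, and I shift the target to allow for that.

Call:
carry_out --steps '[[[3,0.7,-0.4],[0,0,0.03]],[[7,1.6,-0.8],[0,0,0.06]],[[11.5,2.7,-0.8],[0,0,0.09]],[[16,3.7,-0.8],[0,0,0.12]],[[20.5,4.7,-0.8],[0,0,0.15]]]'

```text
clock: 16.25
tool_pos: [524.4, -8.6, 207.8]
ee_rot: [[-0.232, 0.973, 0.006], [0.973, 0.232, -0.003], [-0.004, 0.005, -1.0]]
wrist_force: [0.3, -0.8, -0.1]
width: 25.3
```

```bash
python3 go.py 490.8 186 200 11.1
```

```text
t 16.25 pos [524.4  -8.6 207.8] w 25.3 F [ 0.3 -0.8 -0.1] shift [19.71  1.24  0.7 ] rot [0.005 0.004 0.04 ]
```

Call:
carry_out --steps '[[[4.5,0.3,0],[0.005,0.004,0.01]],[[9,0.6,0.2],[0.005,0.004,0.02]],[[13.5,0.9,0.4],[0.005,0.004,0.03]],[[17.5,1.1,0.5],[0.005,0.004,0.04]],[[19.7,1.2,0.5],[0.005,0.004,0.04]]]'

```text
clock: 16.75
tool_pos: [488.9, 188.6, 201.5]
ee_rot: [[-0.195, 0.981, -0.001], [0.981, 0.195, 0.001], [0.001, -0.001, -1.0]]
wrist_force: [0.3, -0.3, -0.2]
width: 25.6
```

Call:
carry_out --steps '[[[0,0,0],[0,0,0]],[[0,0,0],[0,0,0]]]'

```text
clock: 16.95
tool_pos: [488.5, 188.6, 201.2]
ee_rot: [[-0.196, 0.981, -0.002], [0.981, 0.196, -0.0], [0.0, -0.002, -1.0]]
wrist_force: [0.2, -0.2, -0.4]
width: 25.1
```

```bash
python3 go.py 490.8 186 45.5 11.1; python3 - <<'E'
from h import *
c=capture("wrist"); cv2.imwrite("pics/w14.png",c["pixels"][:,:,::-1])
s=sensors.get_state(); R=s["ee_rot"]; p=s["tool_pos"]
for a in(7,): print(a,"foot",proj(c,p+R@np.array([a,0,-18.7+59.6])).round(1),"shoulder",proj(c,p+R@np.array([a,0,-18.7+59.6-74])).round(1))
yt=np.radians(11.14); ey=np.array([-np.sin(yt),np.cos(yt)])
for y in (110.5,54,0,-54,-110.5): print(y,proj(c,np.r_[np.array([495.4,153.2])+y*ey,30]).round(1))
E
```

```text
t 16.95 pos [488.5 188.6 201.2] w 25.1 F [ 0.2 -0.2 -0.4] shift [-0.3   0.2  15.57] rot [-0.002 -0.     0.004]
7 foot [279.2 231.1] shoulder [279. 304.]
110.5 [279.5 106.3]
54 [279.3 168.2]
0 [279.2 221.4]
-54 [279.  269.4]
-110.5 [278.9 315.1]
```

View pics/w14.png

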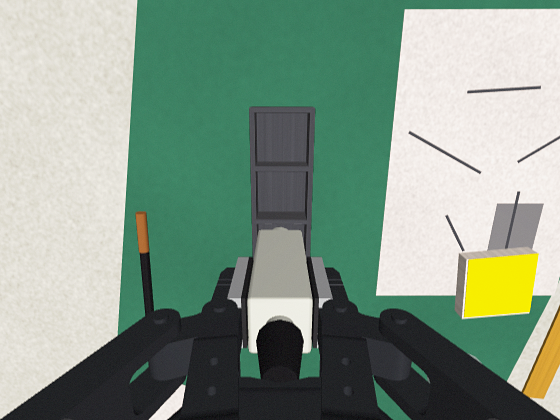

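The tray walls are seen at 107, 167 and 221, as predicted, and the bottle is over the second compartment from the left. I descend.

Call:
carry_out --steps '[[[-0.2,0.3,4],[0,0,0]],[[-0.2,0.3,8],[0,0,0]],[[-0.2,0.3,12],[0,0,0]],[[-0.2,0.3,14.5],[0,0,0]],[[-0.2,0.3,15.1],[0,0,0]]]'

```text
clock: 17.5
tool_pos: [489.5, 184.6, 47.0]
ee_rot: [[-0.193, 0.981, -0.008], [0.981, 0.193, -0.001], [0.0, -0.008, -1.0]]
wrist_force: [-0.9, -0.2, 0.0]
width: 25.3
```

Call:
carry_out --steps '[[[0.2,0,0],[0,0,0]],[[0.2,0,0],[0,0,0]]]'

```text
clock: 17.7
tool_pos: [490.0, 186.2, 48.1]
ee_rot: [[-0.192, 0.981, -0.007], [0.981, 0.192, -0.001], [0.0, -0.007, -1.0]]
wrist_force: [-0.0, -0.9, 0.2]
width: 25.3
```

```bash
python3 go.py 491.5 186 44.9 11.1
```

```text
t 17.7 pos [490.  186.2  48.1] w 25.3 F [-0.  -0.9  0.2] shift [-0.05  0.14  0.32] rot [-0.007 -0.    -0.   ]
```

Call:
carry_out --steps '[[[0,0.1,0.1],[-0.007,0,0]],[[0,0.1,0.2],[-0.007,0,0]],[[0,0.1,0.3],[-0.007,0,0]],[[0,0.1,0.3],[-0.007,0,0]]]'

```text
clock: 18.1
tool_pos: [491.1, 186.5, 45.3]
ee_rot: [[-0.192, 0.981, 0.001], [0.981, 0.192, 0.0], [0.0, 0.001, -1.0]]
wrist_force: [0.2, 0.0, -0.9]
width: 25.1
```

Call:
carry_out --steps '[[[0,0,0.08],[0,0,0]],[[0,0,0.08],[0,0,0]]]'

```text
clock: 18.3
tool_pos: [491.3, 186.5, 44.9]
ee_rot: [[-0.192, 0.981, 0.001], [0.981, 0.192, 0.0], [0.0, 0.001, -1.0]]
wrist_force: [-1.2, -0.9, 2.3]
width: 24.9
```

Call:
carry_out --steps '[[[0,0,0.07],[0,0,0]],[[0,0,0.07],[0,0,0]]]'

```text
clock: 18.5
tool_pos: [491.3, 186.5, 44.9]
ee_rot: [[-0.193, 0.981, 0.0], [0.981, 0.193, -0.0], [-0.0, 0.0, -1.0]]
wrist_force: [-2.5, -0.5, 6.6]
width: 25.2
```

```bash
python3 - <<'E'
from h import *
print(sensors.get_state()["wrist_force"].round(1))
c=capture("scene"); cv2.imwrite("pics/s15.png",cv2.resize(c["pixels"][40:250,200:400,::-1],None,fx=2.5,fy=2.5))
E
```

```text
[-2.5 -0.5  6.6]
```

View pics/s15.png

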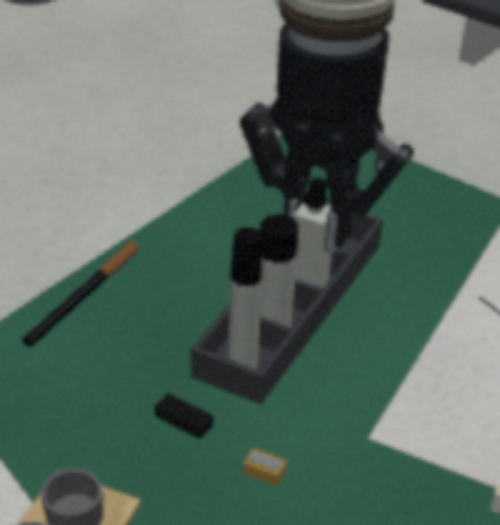

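The bottle is in the second compartment from the left, at about (315,260) in the crop, with its foot on the floor. I release it.

Call:
carry_out --steps '[[[0,0,0],[0,0,0]],[[0,0,0],[0,0,0]],[[0,0,0],[0,0,0]],[[0,0,0],[0,0,0]],[[0,0,0],[0,0,0]]]' --gripper -1

```text
clock: 19.05
tool_pos: [491.3, 186.5, 44.8]
ee_rot: [[-0.193, 0.981, 0.0], [0.981, 0.193, -0.0], [-0.0, 0.0, -1.0]]
wrist_force: [-0.7, -0.4, -0.3]
width: 85.6
```

Call:
carry_out --steps '[[[0,0,-2],[0,0,0]],[[0,0,-5],[0,0,0]],[[0,0,-9],[0,0,0]],[[0,0,-13],[0,0,0]],[[0,0,-16],[0,0,0]]]'

```text
clock: 19.55
tool_pos: [491.9, 186.6, 207.5]
ee_rot: [[-0.193, 0.981, 0.003], [0.981, 0.193, 0.0], [-0.0, 0.003, -1.0]]
wrist_force: [0.4, -0.2, -0.9]
width: 85.4
```

```bash
python3 - <<'E'
from h import *
c=capture("scene"); cv2.imwrite("pics/s16.png",cv2.resize(c["pixels"][40:250,200:400,::-1],None,fx=2.5,fy=2.5))
yaw=0.285; ex=np.array([np.cos(yaw),np.sin(yaw)]); ey=np.array([-np.sin(yaw),np.cos(yaw)])
print((np.array([546,-193.])-2*ex-77*ey).round(1))
E
python3 go.py 566 -267.5 210 16.4
```

```text
[ 565.7 -267.5]
t 19.6 pos [494.6 187.1 212.7] w 85.3 F [2.5 1.  3.2] shift [-45.98  -1.77   0.29] rot [ 0.011  0.001 -0.092]
```

View pics/s16.png

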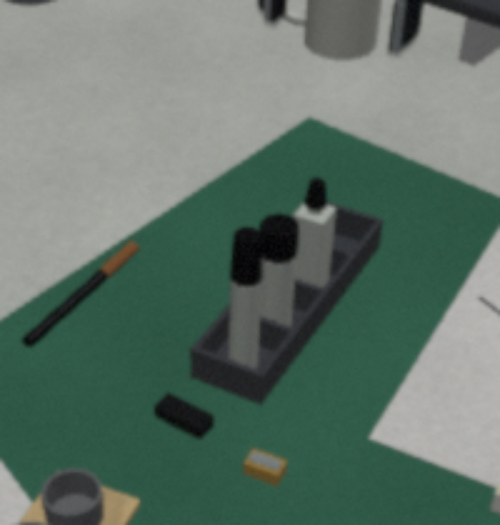

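The bottle stands. Last is the highlighter.

Call:
carry_out --steps '[[[-4.5,-0.2,0],[0,0,-0.02]],[[-9,-0.4,0],[0,0,-0.03]],[[-13.5,-0.5,0],[0,0,-0.04]],[[-18,-0.7,0],[0,0,-0.05]],[[-22.5,-0.9,0],[0,0,-0.06]]]'

```text
clock: 20.1
tool_pos: [529.1, -37.2, 212.6]
ee_rot: [[-0.252, 0.968, 0.012], [0.968, 0.252, 0.001], [-0.001, 0.012, -1.0]]
wrist_force: [0.2, 0.0, -0.1]
width: 85.1
```

```bash
python3 go.py 566 -267.5 210 16.4
```

```text
t 20.1 pos [529.1 -37.2 212.6] w 85.1 F [ 0.2  0.  -0.1] shift [-23.22  -2.23   0.27] rot [ 0.012  0.002 -0.032]
```

Call:
carry_out --steps '[[[-4.7,-0.4,0],[0.01,0,-0.01]],[[-9.4,-0.9,0],[0.01,0,-0.02]],[[-14,-1.3,0.1],[0.01,0,-0.03]],[[-18.5,-1.8,0.2],[0.012,0,-0.03]],[[-22.5,-2.2,0.3],[0.012,0.002,-0.03]]]'

```text
clock: 20.6
tool_pos: [564.4, -262.7, 209.2]
ee_rot: [[-0.28, 0.96, -0.001], [0.96, 0.28, 0.0], [0.001, -0.001, -1.0]]
wrist_force: [0.8, 0.3, 0.4]
width: 85.4
```

Call:
carry_out --steps '[[[-0.6,0,0],[0,0,0]],[[-0.6,0,0],[0,0,0]]]'

```text
clock: 20.8
tool_pos: [565.7, -269.5, 208.3]
ee_rot: [[-0.278, 0.961, -0.002], [0.961, 0.278, 0.001], [0.002, -0.001, -1.0]]
wrist_force: [-0.1, -0.1, -0.1]
width: 85.4
```

```bash
python3 go.py 566 -267.5 54 16.4; python3 - <<'E'
from h import *
c=capture("wrist")
for p in [(566,-267.5,120),(566,-267.5,12)]: print(proj(c,p))
cv2.imwrite("pics/w17z.png",cv2.resize(c["pixels"][60:320,200:370,::-1],None,fx=2.2,fy=2.2))
E
```

```text
t 20.8 pos [ 565.7 -269.5  208.3] w 85.4 F [-0.1 -0.1 -0.1] shift [ 0.16  0.1  15.43] rot [-0.001 -0.002 -0.005]
[280.0422418  212.26931863]
[279.95672169 178.90316369]
```

View pics/w17z.png

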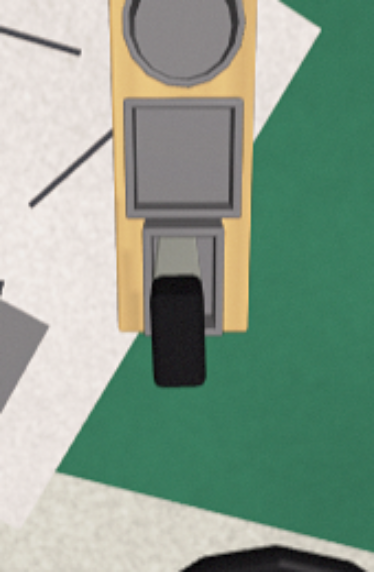

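The highlighter's cap spans about (269–294, 186–235) in the full image and matches the prediction. I descend.

Call:
carry_out --steps '[[[0,0.2,4],[0,0,0]],[[-0.1,0.2,8],[0,0,0]],[[-0.2,0.2,12],[0,0,0]],[[-0.2,0.2,14.6],[0,0,0]],[[-0.2,0.2,15.2],[0,0,0]]]'

```text
clock: 21.35
tool_pos: [565.6, -265.4, 52.5]
ee_rot: [[-0.281, 0.96, -0.008], [0.96, 0.281, 0.007], [0.008, -0.006, -1.0]]
wrist_force: [-0.8, 0.8, -0.0]
width: 85.3
```

Call:
carry_out --steps '[[[0,0,0],[0,0,0]],[[0,0,0],[0,0,0]],[[0,0,0],[0,0,0]],[[0,0,0],[0,0,0]],[[0,0,0],[0,0,0]]]' --gripper 1

```text
clock: 21.85
tool_pos: [566.5, -266.0, 54.0]
ee_rot: [[-0.281, 0.96, -0.006], [0.96, 0.281, 0.005], [0.006, -0.004, -1.0]]
wrist_force: [0.4, -0.7, 1.7]
width: 17.4
```

Call:
carry_out --steps '[[[0,0,0],[0,0,0]],[[0,0,0],[0,0,0]],[[0,0,0],[0,0,0]]]'

```text
clock: 22.15
tool_pos: [566.4, -266.1, 54.0]
ee_rot: [[-0.281, 0.96, -0.006], [0.96, 0.281, 0.005], [0.006, -0.004, -1.0]]
wrist_force: [-0.6, 0.3, 1.2]
width: 17.3
```

Call:
carry_out --steps '[[[0,0,-1],[0,0,0]],[[0,0,-3],[0,0,0]],[[0,0,-6],[0,0,0]],[[0,0,-10],[0,0,0]],[[0,0,-14.5],[0,0,0]]]'

```text
clock: 22.65
tool_pos: [566.5, -266.2, 199.8]
ee_rot: [[-0.281, 0.96, -0.008], [0.96, 0.281, 0.006], [0.008, -0.006, -1.0]]
wrist_force: [1.3, -1.0, -0.4]
width: 17.7
```

Call:
carry_out --steps '[[[0,0,0],[0,0,0]]]'

```text
clock: 22.75
tool_pos: [570.0, -268.7, 208.9]
ee_rot: [[-0.281, 0.96, 0.004], [0.96, 0.281, -0.002], [-0.003, 0.003, -1.0]]
wrist_force: [1.5, -0.2, -0.5]
width: 17.2
```

```bash
python3 go.py 480.5 233 205 11.1; python3 - <<'E'
from h import *
c=capture("wrist"); cv2.imwrite("pics/w18.png",c["pixels"][:,:,::-1])
s=sensors.get_state(); R=s["ee_rot"]; p=s["tool_pos"]
print("foot exp",[proj(c,p+R@np.array([a,0,-18.7+60])).round(1) for a in (0,10,16)])
E
```

```text
t 22.75 pos [ 570.  -268.7  208.9] w 17.2 F [ 1.5 -0.2 -0.5] shift [50.67  5.51  0.25] rot [0.003 0.003 0.091]
foot exp [array([276.6, 235.7]), array([276.6, 220.3]), array([276.6, 210.8])]
```

View pics/w18.png

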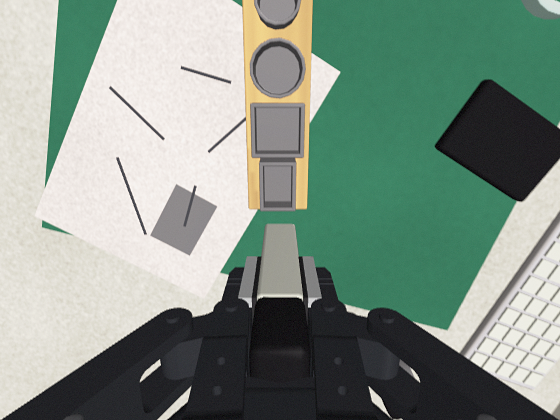

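All four cups are empty and the highlighter is held. I carry it to the tray's left end.

Call:
carry_out --steps '[[[3,0.3,0],[0,0,0.01]],[[7,0.8,0],[0,0,0.02]],[[11.5,1.3,0],[0,0,0.03]],[[16,1.8,0],[0,0,0.04]],[[20.5,2.2,0],[0,0,0.05]]]'

```text
clock: 23.3
tool_pos: [530.8, -63.0, 204.4]
ee_rot: [[-0.232, 0.973, -0.002], [0.973, 0.232, 0.002], [0.002, -0.002, -1.0]]
wrist_force: [1.0, 0.2, -1.3]
width: 17.1
```

```bash
python3 go.py 481.5 236 205 11.1
```

```text
t 23.3 pos [530.8 -63.  204.4] w 17.1 F [ 1.   0.2 -1.3] shift [3.022e+01 2.140e+00 1.000e-02] rot [-0.002 -0.002  0.04 ]
```

Call:
carry_out --steps '[[[4.7,0.3,0],[0,0,0.01]],[[9.4,0.7,0],[0,0,0.02]],[[14.1,1,0],[0,0,0.03]],[[18.8,1.3,0],[0,0,0.03]],[[23.5,1.7,0],[0,0,0.04]]]'

```text
clock: 23.8
tool_pos: [491.3, 171.3, 204.0]
ee_rot: [[-0.193, 0.981, -0.004], [0.981, 0.193, 0.002], [0.002, -0.004, -1.0]]
wrist_force: [0.8, 0.2, -0.2]
width: 17.3
```

```bash
python3 go.py 481.5 236 205 11.1
```

```text
t 23.8 pos [491.3 171.3 204. ] w 17.3 F [ 0.8  0.2 -0.2] shift [ 6.54  0.28 -0.09] rot [-0.004 -0.002 -0.   ]
```

Call:
carry_out --steps '[[[3,0.1,0],[0,0,0]],[[5.5,0.2,0],[0,0,0]],[[6.5,0.3,0],[0,0,0]],[[6.5,0.3,0],[0,0,0]],[[6.5,0.3,0],[0,0,0]]]'

```text
clock: 24.3
tool_pos: [481.8, 234.7, 203.7]
ee_rot: [[-0.192, 0.981, -0.005], [0.981, 0.192, 0.001], [0.002, -0.004, -1.0]]
wrist_force: [-0.1, -0.3, -0.8]
width: 17.4
```

Call:
carry_out --steps '[[[0,0,0],[0,0,0]],[[0,0,0],[0,0,0]]]'

```text
clock: 24.5
tool_pos: [482.1, 233.5, 203.6]
ee_rot: [[-0.19, 0.982, -0.005], [0.982, 0.19, 0.001], [0.002, -0.005, -1.0]]
wrist_force: [-0.9, -0.1, -0.3]
width: 17.0
```

```bash
python3 go.py 481.5 236 46 11.1; python3 - <<'E'
from h import *
c=capture("wrist"); cv2.imwrite("pics/w19.png",c["pixels"][:,:,::-1])
s=sensors.get_state(); R=s["ee_rot"]; p=s["tool_pos"]
print("foot exp",[proj(c,p+R@np.array([a,0,-18.7+60.7])).round(1) for a in (0,10,16)])
yt=np.radians(11.14); ey=np.array([-np.sin(yt),np.cos(yt)])
for y in (110.5,54,0,-54,-110.5): print(y,proj(c,np.r_[np.array([495.4,153.2])+y*ey,30]).round(1))
E
```

```text
t 24.5 pos [482.1 233.5 203.6] w 17.0 F [-0.9 -0.1 -0.3] shift [ 0.23  0.06 15.76] rot [-0.005 -0.002 -0.002]
foot exp [array([278.8, 239.7]), array([278.8, 224.1]), array([278.8, 214.6])]
110.5 [277.1 156.3]
54 [277.4 212.6]
0 [277.7 261.2]
-54 [277.9 305.4]
-110.5 [278.2 347.5]
```

View pics/w19.png

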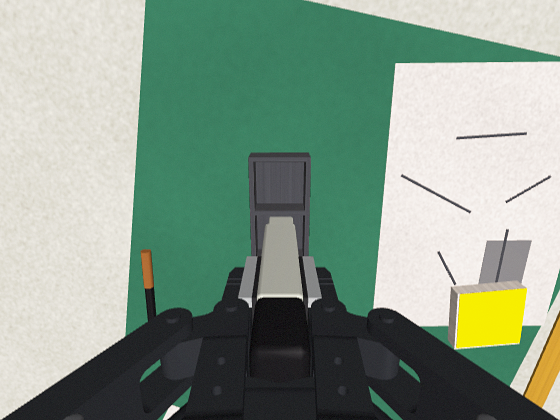

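```bash
python3 - <<'E'
from h import *
c=capture("wrist"); im=c["pixels"]
cv2.imwrite("pics/w20z.png",cv2.resize(im[145:385,235:325,::-1],None,fx=2.5,fy=2.5,interpolation=cv2.INTER_CUBIC))
print(proj(c,(493-6*.2,193,4)),proj(c,(493-2,193,78)))
E
```

```text
[281.52274492 217.48423283] [280.76344807 245.61732476]
```

View pics/w20z.png

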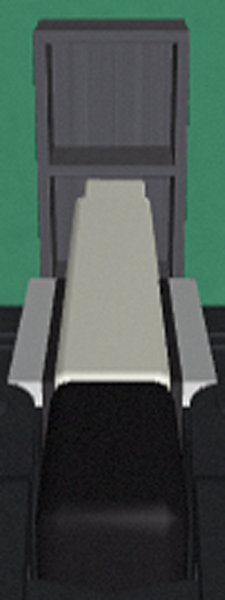

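The highlighter's foot front is at row 224, so its centre sits about 6 mm behind the TCP along the row. I offset the target, stop just above the rim and check before going in.

Call:
carry_out --steps '[[[0.3,0.1,4],[-0.005,-0.002,0]],[[0.6,0.1,8],[-0.005,-0.002,0]],[[0.8,0.1,11],[-0.005,-0.002,0]],[[0.8,0.1,12],[-0.005,-0.002,0]],[[0.8,0.1,12],[-0.005,-0.002,0]]]'

```text
clock: 25.1
tool_pos: [480.0, 241.5, 82.5]
ee_rot: [[-0.19, 0.982, -0.002], [0.982, 0.19, -0.001], [-0.001, -0.003, -1.0]]
wrist_force: [-0.0, 0.4, -0.6]
width: 17.5
```

Call:
carry_out --steps '[[[0,0,0],[0,0,0]],[[0,0,0],[0,0,0]]]'

```text
clock: 25.3
tool_pos: [481.6, 241.7, 84.6]
ee_rot: [[-0.19, 0.982, 0.001], [0.982, 0.19, -0.0], [-0.0, 0.001, -1.0]]
wrist_force: [0.3, -0.6, -0.2]
width: 17.2
```

```bash
python3 go.py 481.8 238.6 46 11.1; python3 - <<'E'
from h import *
c=capture("wrist"); im=c["pixels"]
cv2.imwrite("pics/w21z.png",cv2.resize(im[145:385,215:345,::-1],None,fx=2.5,fy=2.5,interpolation=cv2.INTER_CUBIC))
E
```

```text
t 25.3 pos [481.6 241.7  84.6] w 17.2 F [ 0.3 -0.6 -0.2] shift [-0.31 -0.05  3.86] rot [ 0.001  0.    -0.002]
```

View pics/w21z.png

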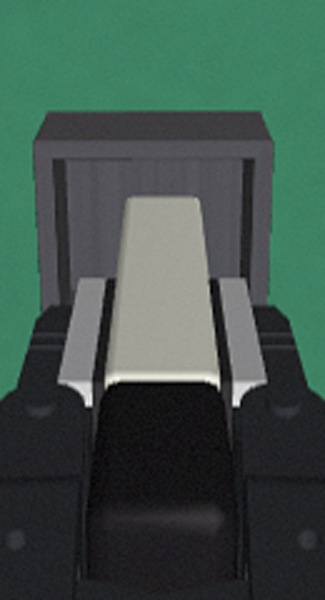

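The highlighter's foot is centred in the left-end compartment, with its front edge at row 197 in the crop, clear of the far wall at 158. I go in.

Call:
carry_out --steps '[[[-0.2,0,0.5],[0,0,0]],[[-0.3,0,1.5],[0,0,0]],[[-0.3,0,2.7],[0,0,0]],[[-0.3,0,3.4],[0,0,0]],[[-0.3,0,3.6],[0,0,0]]]'

```text
clock: 25.85
tool_pos: [480.8, 238.5, 46.6]
ee_rot: [[-0.19, 0.982, -0.002], [0.982, 0.19, -0.001], [-0.0, -0.002, -1.0]]
wrist_force: [0.4, -0.8, -1.2]
width: 17.3
```

Call:
carry_out --steps '[[[0,0,0],[0,0,0]],[[0,0,0],[0,0,0]]]'

```text
clock: 26.05
tool_pos: [480.8, 238.5, 46.6]
ee_rot: [[-0.19, 0.982, -0.002], [0.982, 0.19, -0.001], [-0.0, -0.002, -1.0]]
wrist_force: [-0.7, 0.4, -0.7]
width: 17.8
```

```bash
python3 go.py 481.8 238.6 46 11.1
```

```text
t 26.05 pos [480.8 238.5  46.6] w 17.8 F [-0.7  0.4 -0.7] shift [-0.01  0.1   0.06] rot [-0.002  0.    -0.002]
```

Call:
carry_out --steps '[[[0,0,0.06],[0,0,0]],[[0,0,0.12],[0,0,0]],[[0,0,0.12],[0,0,0]]]'

```text
clock: 26.35
tool_pos: [481.2, 238.6, 46.0]
ee_rot: [[-0.19, 0.982, -0.002], [0.982, 0.19, -0.001], [-0.0, -0.002, -1.0]]
wrist_force: [-1.6, -0.4, 2.4]
width: 17.2
```

Call:
carry_out --steps '[[[0,0,0.08],[0,0,0]],[[0,0,0.08],[0,0,0]]]'

```text
clock: 26.55
tool_pos: [481.2, 238.7, 46.0]
ee_rot: [[-0.191, 0.982, -0.002], [0.982, 0.191, -0.001], [-0.001, -0.002, -1.0]]
wrist_force: [-2.8, -1.5, 6.4]
width: 17.5
```

```bash
python3 - <<'E'
from h import *
c=capture("scene"); cv2.imwrite("pics/s22.png",cv2.resize(c["pixels"][40:250,200:400,::-1],None,fx=2.5,fy=2.5))
E
```

```text
(no output)
```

View pics/s22.png

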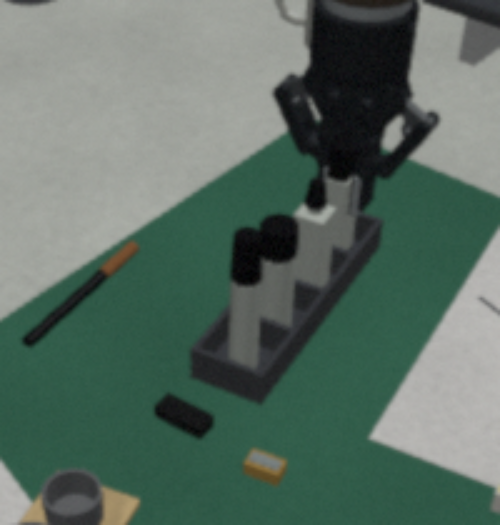

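The highlighter is in the left-end compartment, at about (343,220) in the crop, and touches the floor at 6.4 N. I release it and go straight up.

Call:
carry_out --steps '[[[0,0,0],[0,0,0]],[[0,0,0],[0,0,0]],[[0,0,0],[0,0,0]],[[0,0,0],[0,0,0]],[[0,0,0],[0,0,0]]]' --gripper -1

```text
clock: 27.1
tool_pos: [481.2, 238.7, 45.9]
ee_rot: [[-0.191, 0.982, -0.002], [0.982, 0.191, -0.001], [-0.001, -0.002, -1.0]]
wrist_force: [-0.2, 0.2, 1.0]
width: 85.2
```

Call:
carry_out --steps '[[[0,0,-2],[0,0,0]],[[0,0,-5],[0,0,0]],[[0,0,-9],[0,0,0]],[[0,0,-13],[0,0,0]],[[0,0,-16],[0,0,0]]]'

```text
clock: 27.6
tool_pos: [482.1, 239.0, 208.7]
ee_rot: [[-0.191, 0.982, 0.001], [0.982, 0.191, -0.0], [-0.0, 0.001, -1.0]]
wrist_force: [1.2, -0.8, -1.0]
width: 85.3
```

Call:
carry_out --steps '[[[-4,0,-2],[0,0,0]],[[-8,0,-5],[0,0,0]],[[-8,0,-6],[0,0,0]],[[-8,0,-6],[0,0,0]]]'

```text
clock: 28.0
tool_pos: [498.5, 160.2, 270.7]
ee_rot: [[-0.189, 0.982, 0.005], [0.982, 0.189, 0.001], [-0.0, 0.005, -1.0]]
wrist_force: [-0.4, 0.3, 0.1]
width: 85.4
```

```bash
python3 - <<'E'
from h import *
c=capture("scene"); cv2.imwrite("pics/s23.png",cv2.resize(c["pixels"][60:360,100:400,::-1],None,fx=2,fy=2))
c=capture("top"); cv2.imwrite("pics/t23.png",cv2.resize(c["pixels"][150:270,130:290,::-1],None,fx=4.5,fy=4.5)); print(sensors.get_state()["wrist_force"],sensors.get_state()["clock"])
w=capture("wrist"); cv2.imwrite("pics/w23.png",w["pixels"][:,:,::-1])
E
```

```text
[-0.75213953  0.50356005 -0.53882356] 28.1
```

View pics/s23.png

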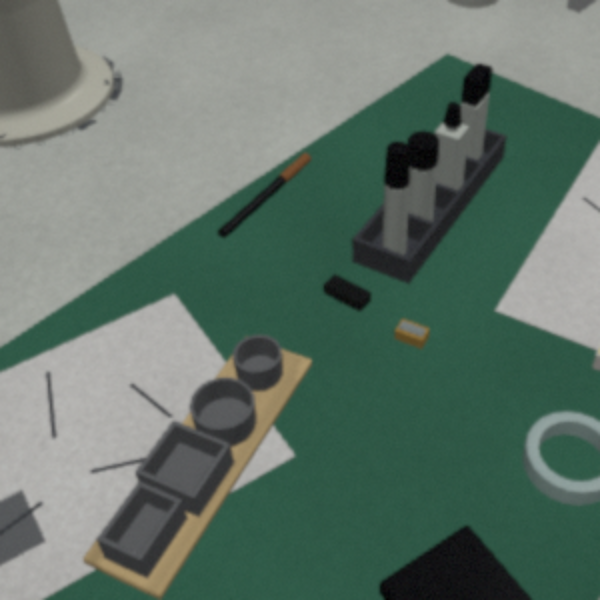

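View pics/w23.png

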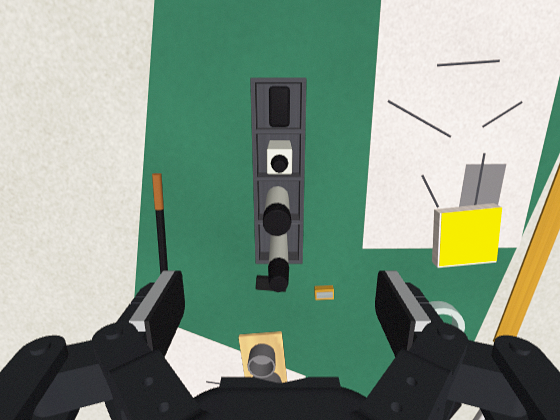

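View pics/t23.png

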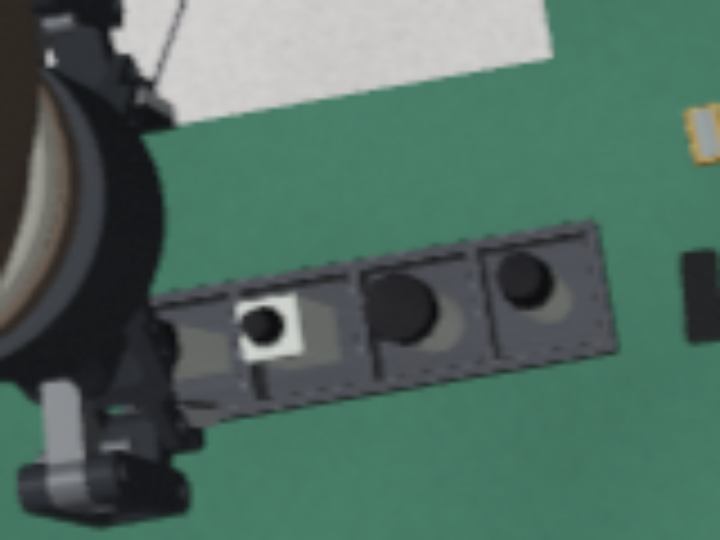

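All four stand upright, one to a compartment: highlighter (278,106), bottle (279,160), glue (277,215) and marker (278,270) in the wrist view. The cups are empty and the gripper is clear. I hand it in.

Call:
carry_out --steps '[[[0,0,-1],[0,0,0]],[[0,0,-1],[0,0,0]],[[0,0,-1],[0,0,0]]]'

```text
clock: 28.45
tool_pos: [496.2, 161.8, 277.0]
ee_rot: [[-0.193, 0.981, -0.002], [0.981, 0.193, -0.0], [0.0, -0.002, -1.0]]
wrist_force: [-0.2, -0.1, 0.3]
width: 85.3
```

```bash
python3 - <<'E'
from bench import order,sensors
s=sensors.get_state(); print(s["clock"],s["wrist_force"],abs(s["dq"]).max()); print(order.close_job())
E
```

```text
28.45 [-0.23556249 -0.09339492  0.31879175] 0.006662288219360764
the job is handed in; nothing more can be done
None
```

All four items are in the tray in reverse order, one to a compartment, and the job is handed in. From the left as seen by the robot, the rail held marker, glue, bottle, highlighter. The tray now holds highlighter, bottle, glue, marker. I lowered each one until the wrist force showed it on the floor (about 6 N), then let go.

- **Last checks:** the scene and wrist views show all four upright and all four cups empty. The top view agrees for three of them; the arm hid most of the highlighter there. The gripper was open, well above everything, with near-zero wrist force, at 28.45 s.
- **Disagreements:** the wrist camera showed the tray and objects about 2 mm off the top-camera estimate. The bottle and highlighter were gripped about 6 mm off-centre along the row; I corrected both when placing. The bottle looked 1–2° tilted in the gripper, within measuring error, and stands straight now. The glue touched the floor once at about 21 N during its descent, under the limits.

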